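Seat the lens in its cell and swing the clip over it

TASK

Without picking it up, gently push the mounted lens across the top of its block with the fingertips until it drops flat into the round recess, then push the red post of the brass retaining clip round until the clip stops over the seated lens. Do not lift the lens or push it off the block, and leave the other things on the bench where they stand.

Things in the scene. Friction and masses are not known exactly. Their poses are not given: they have to be found in the camera images.
- cell: Fixed block with a plain grey deck on a blue base, 200 x 116 x 20 mm (its x, y, z); origin at the centre of its underside, on the bench; x along its length towards the end with the recess, z up. The flat deck on top is 20 mm above the bench. The recess is round, 54 mm across and 8 mm deep, with a flat black floor and a 1.5 mm chamfered mouth; its centre is at x = +40, y = 0 mm. Along the y = +58 mm side beside the recess stands the clip's pivot, at x = +40, y = +44 mm.
- seat (a point): Centre of the recess floor, 8 mm below the deck; axes as those of the block.
- lens: Loose glass lens in a dark steel ring, a flat disc 48 mm in diameter and 8 mm thick, about 80 g; origin at the centre of its underside, z up. It starts flat on the deck, on the half without the recess. Seated, its top is level with the deck.
- clip (a joint): Brass retaining clip, a flat arm 42 mm long, 11 mm wide and 4 mm thick whose underside runs 1.5 mm above the deck. It turns about the vertical pivot. 0 rad: it points along the block's +x, clear of the recess; it grows clockwise seen from above to 1.57 rad at its stop, where it points along the block's -y, over the recess. It starts between 0 and 0.3, is moved by about 1.5 N at the post and stays where it is left.
- clip_post (a point): Top centre of the upright red post on the clip, 10 mm in diameter and 22 mm tall, 30 mm from the pivot axis; its top is 27.5 mm above the deck, its foot (top of the brass arm) 5.5 mm above the deck.
- tip_tin: White round tin, 34 mm across, 18 mm tall, beside the block; loose, a bystander; origin at the centre of its underside.
- flux_jar: Pale round jar, 38 mm across, 26 mm tall; loose, a bystander; origin at the centre of its underside.
- tester: Black upright tester, 35 x 56 x 94 mm; loose, a bystander; origin at the centre of its underside.
- battery: Flat grey battery pack, 38 x 62 x 6 mm; loose, a bystander; origin at the centre of its underside.
- wick_reel: Yellow reel lying flat, 42 mm across, 15 mm tall; loose, a bystander; origin on its underside, 7 mm from the reel's axis.
Things that resemble listed ones, but are neither listed nor needed, are in the scene too. What is shaped like the lens but blue or purple is not meant.

How it is judged:
By the outcome, as a careful person would: the job done as asked, in the order asked, and still so for the second after the job is handed in, with the robot touching nothing.
It also fails if it takes over 43 s, if anything falls off the work surface, if the arm or the gripper's body presses on something with over 40 N, if the wrist force passes 120 N, or if a joint passes its speed limit or range.

ROBOT

A 6-joint arm with a two-finger parallel gripper is mounted at the origin on a cart in front of the work surface, level with it; the furniture and walls round the work are solid. World frame = base frame: x ahead of the robot, y to its left, z up, the work surface at z = 0. Lengths are in m, angles in rad, forces in N, time in s.
With the tool pointing down it reaches from about 0.275 to 0.825 m from the base axis. Payload 5.2 kg.
Tool frame: the origin (TCP) lies at the very end of the fingers, on their centre line; the grasp point (between the pads) lies 19 mm behind it; z points along the fingers, y is the line along which they close (so a half turn about z gives the same grasp; the last joint's range is limited). The gripper opens to 93 mm and grips with 3 to 60 N. Pads are 15 mm wide; open, the fingers measure 128 mm over their backs; the gripper's body (75 mm by 188 mm) begins 65 mm behind the grasp point.
Start: joints at [-0.203, 0.259, 1.535, -0, 1.348, -0.203], TCP at [0.55, 0, 0.219] pointing down, gripper open.
Joint ranges: [-3.14, 3.14], [-0.91, 2.08], [0.19, 2.58], [-1.22, 4.36], [0.22, 2.71], [-3.12, 3.12]. Speed limits (rad/s): [2.57, 2.57, 3.14, 3.14, 3.14, 3.14].

INTERFACE

Orientations are given as a unit quaternion [w, x, y, z].
In Python, from bench import state, optics, env, spotter gives the robot as it stands.
- The arm moves only by the tool drive_tool, never from a script. Its argument "deltas" is a list of rows, each a list of 3 entries, a list of its own where there are three numbers: the shift along the tool's x, y, z in cm, then the turn, a rotation vector about the tool's x, y, z in degrees, then the opening in per cent of the stroke, from 0 (shut) to 100 (fully open). A call has 1 to 20 rows; each row shifts and turns the commanded pose from where the row before left it, along the tool's axes as they then stand; what a row does not reach is not made up. A row lasts 1/8 s, in which the tool goes at most 62.5 mm and 10.7 degrees, less where a joint would pass 70% of its speed; a pose out of reach is approached as far as the arm can. A call is refused whole if a number of a shift passes 6.25 or a number of a turn 10.7, either way. A call with a gripper value outside its range is refused whole. The fingers move at their own pace and stop on an object; "grip_force" is the grip in N (left out, the last holds). Time passes only in rows, so rows that do not move let the fingers close. It gives the time, the measured TCP pose, the force, the opening and the grip force at its end, in the units of the state.
- state(): the state, without advancing time (a new reading comes with each control period).
- optics.camera(name): name is "scene" or "side" or "wrist"; returns (picture, depth): 420x560x3 uint8, red, green, blue; 420x560 float32, m along the optical axis (not along the pixel's ray), 0 where there is no reading.
- optics.camera_params(name): a dict with "camera_matrix" (3x3 intrinsics, pixels), "R" (3x3) and "t" (3): a world point X has camera coordinates R X + t. Camera axes: x right, y down, z forward; pixel columns grow to the right and rows downward; lengths in m; the calibration is good to about 2 mm. A picture is of the moment at which its call begins: read the wrist's pose just before it. camera_params takes no time and is no camera call; for the wrist camera it gives the pose at the moment of the call.
- env.close_job(): hands the job in; it is judged then, once.
Trained networks look in the newest picture that a camera, given by its name, has taken for a name from the list of things; names that differ only in an ending like _2 or _b are one class to them, and where a whole thing is asked for, a point or a joint stands for the part that bears it (a point fixed in the world has none). Each returns a list of dicts, best first, with "p" (0 to 1); they miss things now and then, are a little off and sometimes report something else, mostly with a low value. They report only what shows in the picture. A call takes as long as a camera call. They do not tell look-alikes from the thing itself.
- spotter.cut_out(target, camera): "mask" (420x560 bool, what is visible of it).
- spotter.pinpoint(target, camera): "at" ([x, y, z] in m, in world coordinates, good to about 4 mm: a listed point, or the origin of a listed thing).
The state is a dict: "time": time; "qpos": joint angles; "joint_velocities": joint speeds; "tau": joint torques, N m; "position": TCP position; "tool_rot": TCP orientation; "wrist_force": force on the tool from outside, world axes, zero at the start; "torque": the same for the moment, N m; "grip_width": opening from 0.0 (shut) to 1.0 (fully open); "finger_force": force on a finger pad.
Only numpy, scipy, OpenCV 4.12 (cv2) and the standard library are available. Lean on these libraries where they do the work, as an engineer would, in place of code of your own. Each camera call takes 0.05 s, during which the arm holds its last target. There are 200 camera calls.

## Working session

There is one attempt and no reset: what is moved stays moved. The work goes in short steps, Python scripts to look and compute and a tool call to move; the robot and the scene stay as the last step left them, time stands still between calls to the robot, and variables do not carry over. Pictures are saved under pics/ and viewed, at most 10 in all, crops included, and the job is handed in when it is done.

Besides the shell and the picture viewer there is one more tool, called after "Emit:" as name(argument=value, ...), one argument or row to a line, values as JSON. drive_tool: Moves the arm, as the interface text tells. Its arguments: {"type":"object","properties":{"deltas":{"type":"array","items":{"type":"array"}},"grip_force":{"type":"number"}},"required":["deltas"]}

```bash
mkdir -p pics
cat > h.py <<'E'
import numpy as np, cv2
from bench import state, optics, env, spotter
def unproj(cam,u,v,d,P=None):
    P=P or optics.camera_params(cam); K=np.array(P["camera_matrix"]);R=np.array(P["R"]);t=np.array(P["t"])
    c=np.linalg.inv(K)@np.array([u,v,1.0])*d
    return R.T@(c-t)
def plane(cam,u,v,z,P=None):
    P=P or optics.camera_params(cam); K=np.array(P["camera_matrix"]);R=np.array(P["R"]);t=np.array(P["t"])
    r=R.T@np.linalg.inv(K)@np.array([u,v,1.0]); o=-R.T@t
    return o+r*(z-o[2])/r[2]
def proj(cam,X,P=None):
    P=P or optics.camera_params(cam); c=np.array(P["R"])@np.array(X)+np.array(P["t"]); p=np.array(P["camera_matrix"])@c
    return p[:2]/p[2]
E
python3 - <<'E'
from h import *
np.set_printoptions(precision=4,suppress=True)
s=state();print(s["time"],s["position"],s["tool_rot"],s["grip_width"])
ims=[]
for c in("scene","wrist"):
    im,d=optics.camera(c); cv2.imwrite(f"pics/{c}0.png",im[:,:,::-1]); np.save(c+"0d.npy",d)
    for t in("cell","lens","clip_post","seat","clip","tip_tin","flux_jar"):
        for r in spotter.pinpoint(t,c)[:3]: print(c,t,round(r["p"],2),np.array(r["at"]),proj(c,r["at"]))
print(state()["time"])
E
```

```text
0.0 [0.5494 0.0001 0.2178] [-0.0008  0.7071  0.7071 -0.0005] 1.0023833978703895
scene cell 0.71 [ 0.5144 -0.06   -0.    ] [306.9182 230.6433]
scene lens 0.82 [ 0.3959 -0.2141 -0.0033] [320.9321 291.2796]
scene lens 0.77 [ 0.5387  0.1054 -0.0047] [268.2652 198.6746]
scene lens 0.55 [ 0.5261 -0.1192  0.0204] [328.643  233.6128]
scene clip_post 0.63 [0.4752 0.0086 0.0448] [275.7207 211.0727]
scene clip_post 0.28 [ 0.5265 -0.119   0.0197] [328.677 233.714]Traceback (most recent call last):
  File "<stdin>", line 8, in <module>
ValueError: it knows: battery, cell, clip_post, flux_jar, lens, seat, tester, tip_tin, wick_reel
```

Run:
```python
from h import *
np.set_printoptions(precision=4,suppress=True)
for c in("wrist",):
    im,d=optics.camera(c); cv2.imwrite(f"pics/{c}0.png",im[:,:,::-1]); np.save(c+"0d.npy",d)
    for t in("cell","lens","clip_post","seat"):
        for r in spotter.pinpoint(t,c)[:3]: print(c,t,round(r["p"],2),np.array(r["at"]),proj(c,r["at"]))
for t in("seat","tip_tin","flux_jar","tester","battery","wick_reel"):
        for r in spotter.pinpoint(t,"scene")[:2]: print(t,round(r["p"],2),np.array(r["at"]),proj("scene",r["at"]))
print(state()["time"])
```

```text
wrist cell 0.62 [ 0.5151 -0.0664 -0.0007] [251.9873 234.4387]
wrist lens 0.9 [ 0.3908 -0.2111 -0.0021] [153.5359 345.1094]
wrist lens 0.79 [ 0.5271 -0.1199  0.0187] [262.3846 285.9137]
wrist lens 0.73 [0.5418 0.1042 0.0005] [274.7817  73.2469]
wrist clip_post 0.61 [0.475  0.0099 0.0437] [203.9918 174.5224]
wrist seat 0.79 [ 0.5176 -0.026   0.0111] [252.4278 202.247 ]
wrist seat 0.51 [0.4746 0.0085 0.0446] [203.425  176.1383]
tip_tin 0.68 [ 0.4063 -0.1141  0.0018] [291.3906 263.5151]
flux_jar 0.72 [ 0.4039  0.26   -0.0002] [192.6205 194.1051]
tester 0.64 [ 0.5666  0.2944 -0.    ] [231.0938 165.2296]
battery 0.64 [ 0.4302 -0.3175 -0.0015] [369.3436 308.8599]
wick_reel 0.83 [ 0.5179 -0.3205  0.0012] [395.8404 286.2908]
0.8
```

View pics/scene0.png

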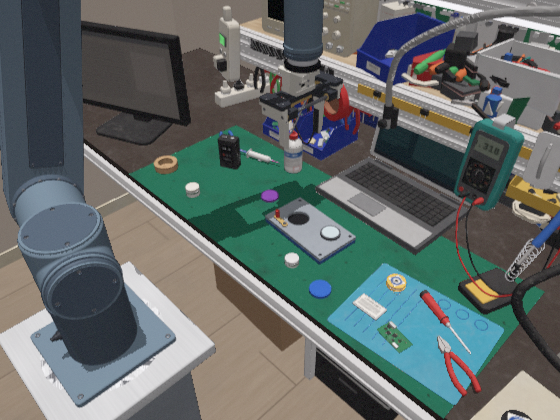

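View pics/wrist0.png

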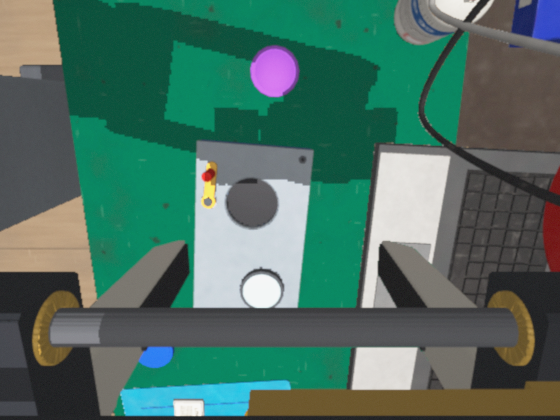

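The candidates are white at wrist px (262,289) on the deck, blue at (155,345) and purple at (274,72), both off the block. I choose the white one on the block.

Run:
```python
from h import *
np.set_printoptions(precision=4,suppress=True)
im=cv2.imread("pics/wrist0.png"); d=np.load("wrist0d.npy")
g=cv2.cvtColor(im,cv2.COLOR_BGR2GRAY)
P=optics.camera_params("wrist")
def px(u,v): 
    return unproj("wrist",u,v,d[int(v),int(u)],P)
for n,u,v in(("deck",252,250),("deck2",290,160),("lens",262,289),("recess",252,203),("post",208,175),("clip",210,190)): print(n,px(u,v))
for r in spotter.cut_out("cell","wrist")[:1]:
    m=r["mask"].astype(np.uint8); print(r["p"],m.sum(), cv2.minAreaRect(np.argwhere(m)[:,::-1].astype(np.float32)))
# heights map for lens
K=np.array(P["camera_matrix"]);R=np.array(P["R"]);t=np.array(P["t"])
v,u=np.mgrid[:420,:560]; pts=(np.linalg.inv(K)@np.stack([u.ravel(),v.ravel(),np.ones(u.size)]))*d.ravel()
W=(R.T@(pts-t[:,None])).T.reshape(420,560,3)
def circ(mask,n):
    m=mask.astype(np.uint8); c,_=cv2.findContours(m,cv2.RETR_EXTERNAL,cv2.CHAIN_APPROX_NONE); c=max(c,key=cv2.contourArea)
    e=cv2.fitEllipse(c); print(n,e,cv2.contourArea(c)); return e
roi=np.zeros((420,560),bool); roi[255:308,230:296]=1
e=circ((W[...,2]>0.0235)&roi,"lens"); print(plane("wrist",*e[0],0.028,P))
roi[:]=0; roi[170:235,220:290]=1
e=circ((W[...,2]<0.017)&roi,"recess depth"); print(plane("wrist",*e[0],0.016,P))
e=circ((g<85)&roi,"recess dark"); print(plane("wrist",*e[0],0.02,P))
for c in((197,142),(313,150),(193,305),(300,305)): print(c,plane("wrist",*c,0.02,P))
cv2.imwrite("pics/crop.png",cv2.resize(im[130:320,140:340],None,fx=3,fy=3,interpolation=cv2.INTER_CUBIC))
```

```text
deck [ 0.5169 -0.0764  0.0209]
deck2 [0.5571 0.0205 0.0216]
lens [ 0.5275 -0.1171  0.0312]
recess [ 0.5174 -0.0263  0.0133]
post [0.4798 0.0102 0.0482]
clip [ 0.4764 -0.0092  0.0264]
0.83 16567 ((252.20822143554688, 224.75497436523438), (116.27655792236328, 167.21450805664062), 1.3639276027679443)
lens ((260.8844909667969, 289.2137451171875), (38.93994903564453, 43.724849700927734), 92.56112670898438) 1330.5
[ 0.5261 -0.1191  0.028 ]
recess depth ((251.0827178955078, 202.60714721679688), (47.912437438964844, 50.649436950683594), 106.24130249023438) 1904.0
[ 0.5167 -0.0251  0.016 ]
recess dark ((248.7030792236328, 180.77969360351562), (5.313466548919678, 23.220199584960938), 86.60334777832031) 82.0
[ 0.5151 -0.001   0.02  ]
(197, 142) [0.4648 0.0382 0.02  ]
(313, 150) [0.5801 0.0303 0.02  ]
(193, 305) [ 0.4491 -0.1429  0.02  ]
(300, 305) [ 0.5692 -0.1429  0.02  ]
```

View pics/crop.png

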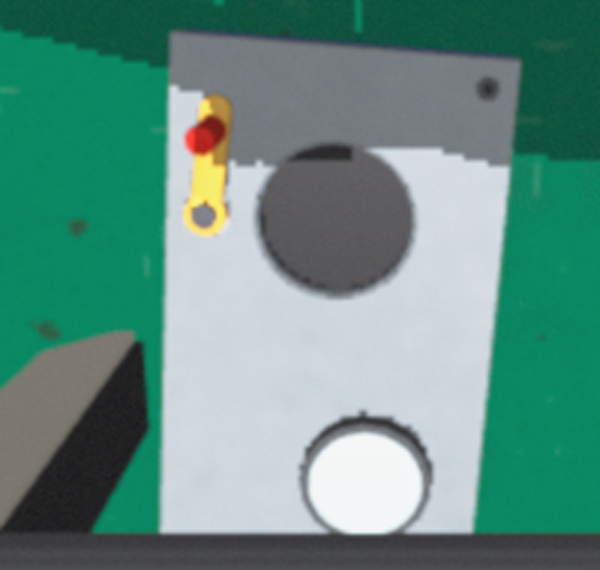

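The crop shows the white lens in its dark ring at crop px (366,480), the open recess at (337,220), and the clip pivot at (205,215) with its red post pointing +x. I push with the two fingertips open 28 mm, about 5.5° off the tool's x axis.

Emit:
drive_tool(
  deltas=[
    [[-4, -0.48, 0], [0, 0, 0], 30],
    [[-4, -0.48, 0], [0, 0, 0], 30],
    [[-4, -0.48, 0], [0, 0, 0], 30],
    [[-3.9, -0.47, 0], [0, 0, 0], 30],
    [[0, 0, 4], [0, 0, -5.5], 30],
    [[0, 0, 4], [0, 0, 0], 30],
    [[0, 0, 4], [0, 0, 0], 30],
    [[0, 0, 4], [0, 0, 0], 30],
    [[0, 0, 0], [0, 0, 0], 30],
    [[0, 0, 0], [0, 0, 0], 30],
  ],
)

```text
time: 2.1
position: [0.5318, -0.1594, 0.0599]
tool_rot: [0.001, 0.672, 0.74, 0.0]
wrist_force: [0.6, 0.4, 0.1]
grip_width: 0.302
finger_force: 0.0
```

Run:
```python
from h import *
np.set_printoptions(precision=4,suppress=True)
s=state();print(s["time"],s["position"],s["tool_rot"],s["grip_width"])
P=optics.camera_params("wrist")
im,d=optics.camera("wrist"); cv2.imwrite("pics/w1.png",im[:,:,::-1])
for t in("lens","seat","clip_post"):
    for r in spotter.pinpoint(t,"wrist")[:2]: print(t,round(r["p"],2),np.array(r["at"]),proj("wrist",r["at"],P))
optics.camera("side")
im=optics.camera("side")[0]; cv2.imwrite("pics/side1.png",im[:,:,::-1])
for t in("lens","seat","clip_post"):
    for r in spotter.pinpoint(t,"side")[:3]: print("side",t,round(r["p"],2),np.array(r["at"]),proj("side",r["at"]))
```

```text
2.1 [ 0.5318 -0.1594  0.0599] [0.0008 0.6723 0.7402 0.0002] 0.3020620330335509
lens 0.63 [ 0.5239 -0.1214  0.0187] [275.1936 167.5964]
lens 0.6 [ 0.3912 -0.2101 -0.0003] [ 69.4279 273.3199]
side lens 0.62 [ 0.3921 -0.2118  0.0036] [312.9099 178.7222]
side lens 0.58 [ 0.5416  0.105  -0.0032] [229.5725 254.4486]
side lens 0.5 [ 0.5258 -0.1197  0.0193] [258.9648 187.828 ]
side seat 0.73 [0.4063 0.2641 0.0022] [273.3638 324.3059]
side seat 0.7 [ 0.4321 -0.3152  0.0073] [304.2928 155.752 ]
side seat 0.59 [ 0.5142 -0.0253  0.0072] [254.8106 215.1951]
side clip_post 0.66 [0.4733 0.0099 0.0489] [267.7585 214.4855]
```

View pics/w1.png

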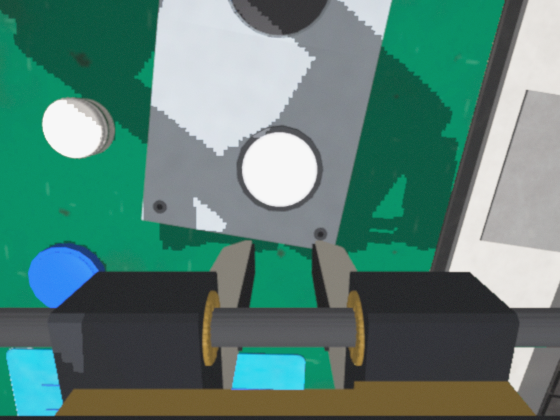

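The view shows the lens at (279,169) between the fingertip line (248–318) and the recess, whose lower rim is centred near (281,36). Next I compute the lateral offsets in the tool frame.

Run:
```python
from h import *
from scipy.spatial.transform import Rotation as Ro
np.set_printoptions(precision=4,suppress=True)
s=state();q=s["tool_rot"];T=Ro.from_quat([q[1],q[2],q[3],q[0]]).as_matrix();p=np.array(s["position"])
P=optics.camera_params("wrist"); im=cv2.imread("pics/w1.png"); g=cv2.cvtColor(im,cv2.COLOR_BGR2GRAY)
m=((g>225)).astype(np.uint8); m[:130]=0;m[215:]=0;m[:,:235]=0;m[:,330:]=0
c=max(cv2.findContours(m,0,1)[0],key=cv2.contourArea); e=cv2.fitEllipse(c); print(e)
X=plane("wrist",*e[0],0.028,P); print("lens",X,(T.T@(X-p))*1e3)
dark=(g<105).astype(np.uint8); dark[38:]=0; dark[:,:200]=0;dark[:,335:]=0
c=max(cv2.findContours(dark,0,1)[0],key=cv2.contourArea)[:,0]
c=c[c[:,1]>3]; W=np.array([plane("wrist",*x,0.02,P) for x in c]); L=(T.T@(W-p).T).T*1e3
A=np.c_[2*L[:,:2],np.ones(len(L))]; sol=np.linalg.lstsq(A,(L[:,:2]**2).sum(1),rcond=None)[0]
r=np.sqrt(sol[2]+sol[0]**2+sol[1]**2); print("recess fit tool mm",sol[:2],"r",r); print("world",p+T@np.array([sol[0],sol[1],0])/1e3)
```

```text
((279.1330871582031, 168.99676513671875), (71.87908172607422, 72.44449615478516), 111.3071060180664)
lens [ 0.5254 -0.1199  0.028 ] [39.5546 -1.9097 31.1065]
recess fit tool mm [135.8395  -1.4444] r 26.889461244622453
world [ 0.5166 -0.024   0.0591]
```

Emit:
drive_tool(
  deltas=[
    [[0, -0.16, 1.9], [0, 0, 0], 30],
    [[0, 0, 1.87], [0, 0, 0], 30],
    [[0, 0, 0], [0, 0, 0], 30],
    [[0.5, 0, 0], [0, 0, 0], 30],
    [[0.5, 0, 0], [0, 0, 0], 30],
    [[0.4, 0, 0], [0, 0, 0], 30],
    [[0.4, 0, 0], [0, 0, 0], 30],
    [[0.4, 0, 0], [0, 0, 0], 30],
    [[0.4, 0, 0], [0, 0, 0], 30],
    [[0.4, 0, 0], [0, 0, 0], 30],
    [[0.4, 0, 0], [0, 0, 0], 30],
    [[0.4, 0, 0], [0, 0, 0], 30],
    [[0.4, 0, 0], [0, 0, 0], 30],
    [[0.4, 0, 0], [0, 0, 0], 30],
    [[0.4, 0, 0], [0, 0, 0], 30],
    [[0.4, 0, 0], [0, 0, 0], 30],
    [[0.4, 0, 0], [0, 0, 0], 30],
    [[0.4, 0, 0], [0, 0, 0], 30],
    [[0.4, 0, 0], [0, 0, 0], 30],
  ],
)

```text
time: 4.92
position: [0.523, -0.0932, 0.021]
tool_rot: [0.0, 0.672, 0.74, 0.0]
wrist_force: [-0.3, -0.0, 0.1]
grip_width: 0.3
finger_force: 0.2
```

```bash
cat > look.py <<'E'
from h import *
import sys
from scipy.spatial.transform import Rotation as Ro
np.set_printoptions(precision=4,suppress=True)
s=state();q=s["tool_rot"];T=Ro.from_quat([q[1],q[2],q[3],q[0]]).as_matrix();p=np.array(s["position"])
P=optics.camera_params("wrist"); im,d=optics.camera("wrist"); im=im[:,:,::-1]; cv2.imwrite(f"pics/{sys.argv[1]}.png",im); np.save("d.npy",d)
print(s["time"],p,s["tool_rot"],s["wrist_force"])
for t in("lens","seat","clip_post"):
    for r in spotter.pinpoint(t,"wrist")[:2]: print(t,round(r["p"],2),np.array(r["at"]),proj("wrist",r["at"],P),T.T@(np.array(r["at"])-p)*1e3)
E
python3 look.py w2
```

```text
4.925 [ 0.523  -0.0932  0.021 ] [0.     0.6724 0.7402 0.    ] [-0.2911 -0.0352  0.1075]
lens 0.86 [ 0.3908 -0.2071 -0.002 ] [ 55.4179 392.8894] [-100.7165 -142.5013   22.9756]
lens 0.63 [ 0.5187 -0.0631  0.02  ] [279.6987 198.8891] [30.3626 -1.3887  0.9776]
seat 0.96 [ 0.518  -0.0263  0.0109] [285.6611 118.8641] [67.0607  1.4407 10.0763]
clip_post 0.9 [0.4761 0.0098 0.0458] [177.7581   5.7815] [107.0086 -36.805  -24.8274]
```

View pics/w2.png

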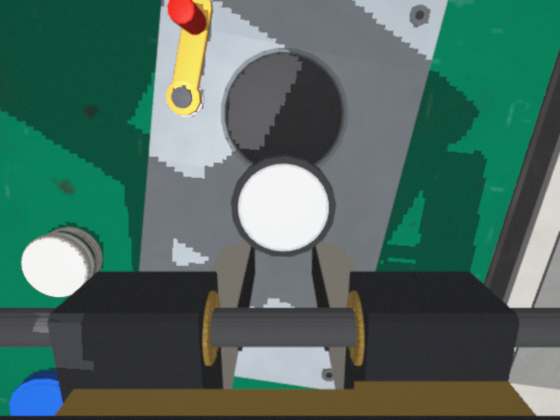

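The lens (284,206) is aligned with the recess (286,110) and sits against both fingertips. I keep pushing slowly.

Emit:
drive_tool(
  deltas=[
    [[0.3, 0.02, -0.05], [0, 0, 0], 30],
    [[0.3, 0, 0], [0, 0, 0], 30],
    [[0.3, 0.02, 0], [0, 0, 0], 30],
    [[0.3, 0, 0], [0, 0, 0], 30],
    [[0.3, 0, 0], [0, 0, 0], 30],
    [[0.3, 0, 0], [0, 0, 0], 30],
    [[0.3, 0, 0], [0, 0, 0], 30],
    [[0.3, 0, 0], [0, 0, 0], 30],
    [[0.3, 0, 0], [0, 0, 0], 30],
    [[0.3, 0, 0], [0, 0, 0], 30],
    [[0.3, 0, 0], [0, 0, 0], 30],
    [[0.3, 0, 0], [0, 0, 0], 30],
    [[0.3, 0, 0], [0, 0, 0], 30],
    [[0, 0, 0], [0, 0, 0], 30],
    [[0, 0, 0], [0, 0, 0], 30],
  ],
)

```text
time: 7.0
position: [0.5197, -0.0546, 0.0214]
tool_rot: [-0.0, 0.672, 0.74, -0.0]
wrist_force: [0.3, -0.5, -0.5]
grip_width: 0.297
finger_force: 0.0
```

```bash
python3 look.py w3
python3 - <<'E'
from h import *
im,d=optics.camera("side"); cv2.imwrite("pics/s3.png",cv2.resize(im[140:280,180:340,::-1],None,fx=4,fy=4))
d=np.load("d.npy");P=optics.camera_params("wrist")
for dv,du in((0,0),(-22,0),(22,0),(0,-22),(0,22)): 
  for u,v in((284,175),): print(du,dv,unproj("wrist",u+du,v+dv,np.median(d[v+dv-3:v+dv+4,u+du-3:u+du+4]),P))
E
```

```text
7.0 [ 0.5197 -0.0546  0.0214] [-0.      0.6723  0.7402 -0.    ] [ 0.3209 -0.5444 -0.5248]
lens 0.8 [ 0.517  -0.0263  0.0079] [282.7141 196.4905] [28.3847  0.0704 13.5464]
clip_post 0.84 [0.4722 0.0108 0.0436] [176.1366 114.9916] [ 69.6107 -40.9658 -22.1522]
0 0 [ 0.51630813 -0.01274436  0.02161681]
0 -22 [ 0.51540552 -0.00326933  0.01639003]
0 22 [ 0.51731037 -0.02311883  0.0219442 ]
-22 0 [ 0.50614411 -0.01379845  0.02119742]
22 0 [ 0.52650337 -0.01187722  0.02102305]
```

View pics/w3.png

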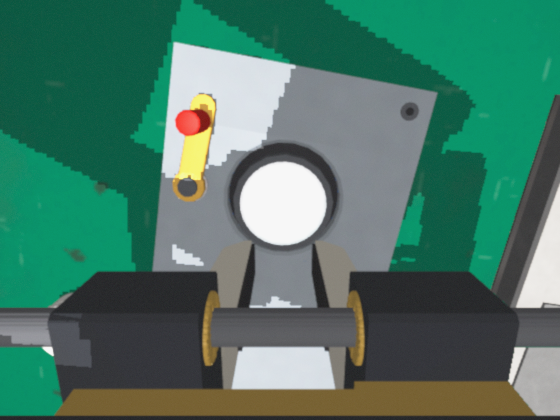

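The lens (284,203) appears dropped inside the recess rim (dark gap on the far side). I'll back off, lift and check that it is flat.

Emit:
drive_tool(
  deltas=[
    [[-0.5, 0, 0], [0, 0, 0], 30],
    [[-0.5, 0, -1], [0, 0, 0], 30],
    [[0, 0, -4], [0, 0, 0], 0],
    [[0, 0, -4], [0, 0, 0], 0],
    [[0, 0, -1], [0, 0, 0], 0],
    [[0, 0, 0], [0, 0, 0], 0],
  ],
)

```text
time: 8.0
position: [0.5209, -0.0649, 0.122]
tool_rot: [0.001, 0.672, 0.74, 0.0]
wrist_force: [0.2, -0.8, -1.3]
grip_width: 0.002
finger_force: 0.0
```

```bash
python3 look.py w4
python3 - <<'E'
from h import *
np.set_printoptions(precision=4,suppress=True)
im=cv2.imread("pics/w4.png");d=np.load("d.npy");P=optics.camera_params("wrist");hsv=cv2.cvtColor(im,cv2.COLOR_BGR2HSV)
K=np.array(P["camera_matrix"]);R=np.array(P["R"]);t=np.array(P["t"])
v,u=np.mgrid[:420,:560]; W=(R.T@((np.linalg.inv(K)@np.stack([u.ravel(),v.ravel(),np.ones(u.size)]))*d.ravel()-t[:,None])).T.reshape(420,560,3)
def fit(m,n):
    A=W[m]; c=np.linalg.lstsq(np.c_[A[:,:2]-A[:,:2].mean(0),np.ones(len(A))],A[:,2],rcond=None)[0]; print(n,m.sum(),"slope",c[:2],"z",c[2],"xy",A[:,:2].mean(0))
r=np.hypot(W[...,0]-.517,W[...,1]+.025); fit(r<.019,"lens"); fit((r>.032)&(r<.038)&(W[...,1]<-.01)&(W[...,2]>.01),"deck")
g=cv2.cvtColor(im,6); m=((g>225)&(r<.024)).astype(np.uint8);c=max(cv2.findContours(m,0,1)[0],key=cv2.contourArea);e=cv2.fitEllipse(c);print(e,plane("wrist",*e[0],.02,P))
red=((hsv[...,0]<6)|(hsv[...,0]>174))&(hsv[...,1]>150)&(np.hypot(W[...,0]-.475,W[...,1]-.01)<.04)
top=red&(W[...,2]>.043); print("post",red.sum(),top.sum(),np.median(W[top],0),W[top].min(0),W[top].max(0))
E
```

```text
8.0 [ 0.5209 -0.0649  0.122 ] [0.0007 0.6724 0.7401 0.0003] [ 0.1892 -0.8345 -1.3264]
lens 0.94 [ 0.3916 -0.2102  0.0011] [125.6485 339.714 ] [-132.224  -142.7656  120.8283]
lens 0.82 [ 0.5156 -0.0252  0.0099] [280.591  150.4667] [ 40.065   -1.6313 112.106 ]
clip_post 0.56 [0.4752 0.0106 0.0443] [222.9366  95.1952] [ 79.54   -38.3745  77.6268]
lens 24227 slope [ 0.386  -4.0236] z 0.2085452407476973 xy [ 0.5178 -0.0324]
deck 5321 slope [-0.358   0.6113] z 0.16374603455223996 xy [ 0.5133 -0.0404]
((282.2755432128906, 154.1020965576172), (53.681785583496094, 53.87715148925781), 170.9123077392578) [ 0.5153 -0.0255  0.02  ]
post 189 166 [0.4764 0.0094 0.0466] [0.4717 0.0053 0.0441] [0.5133 0.0135 0.2869]
```

View pics/w4.png

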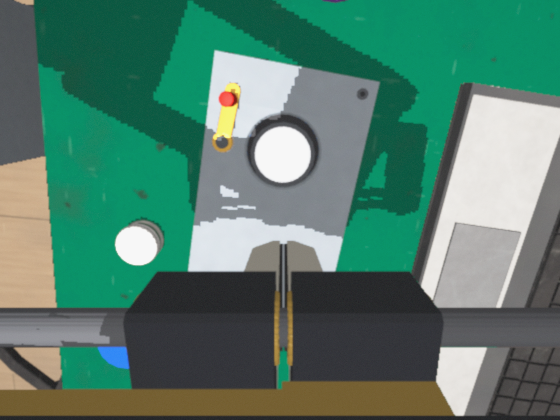

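The lens sits concentric in the recess at (282,154), and the clip is at pivot (222,142) with the post at (227,99). Next I confirm it is flat and move beside the post.

Emit:
drive_tool(
  deltas=[
    [[4.29, -3.1, 0], [0, 0, 0], 0],
    [[4.29, -3.1, 0], [0, 0, 0], 0],
    [[0, 0, 0], [0, 0, -10], 0],
    [[0, 0, 0], [0, 0, -10], 0],
    [[0, 0, 0], [0, 0, -10], 0],
    [[0, 0, 0], [0, 0, -10], 0],
    [[0, 0, 0], [0, 0, -10], 0],
    [[0, 0, 0], [0, 0, -10], 0],
    [[0, 0, 0], [0, 0, -10], 0],
    [[0, 0, 0], [0, 0, -9.5], 0],
    [[0, 0, 0], [0, 0, 0], 0],
    [[0, 0, 0], [0, 0, 0], 0],
  ],
)

```text
time: 9.7
position: [0.4503, 0.015, 0.1209]
tool_rot: [-0.001, 0.045, 0.999, 0.0]
wrist_force: [-0.3, -0.5, -0.2]
grip_width: 0.007
finger_force: 0.0
```

Run:
```python
from h import *
from scipy.spatial.transform import Rotation as Ro
np.set_printoptions(precision=4,suppress=True)
s=state();q=s["tool_rot"];T=Ro.from_quat([q[1],q[2],q[3],q[0]]).as_matrix();p=np.array(s["position"]);print(s["time"],p,T[:,0],s["qpos"])
for n in("scene","side"):
    im,d=optics.camera(n);P=optics.camera_params(n)
    K=np.array(P["camera_matrix"]);R=np.array(P["R"]);t=np.array(P["t"])
    v,u=np.mgrid[:420,:560]; W=(R.T@((np.linalg.inv(K)@np.stack([u.ravel(),v.ravel(),np.ones(u.size)]))*d.ravel()-t[:,None])).T.reshape(420,560,3)
    def fit(m,nn):
        A=W[m]
        if len(A)<10: print(nn,len(A));return
        c=np.linalg.lstsq(np.c_[A[:,:2]-A[:,:2].mean(0),np.ones(len(A))],A[:,2],rcond=None)[0]; print(n,nn,m.sum(),"slope",c[:2],"z",c[2])
    ok=(d>0)&(W[...,2]<.035)&(W[...,2]>.01)
    r=np.hypot(W[...,0]-.5165,W[...,1]+.0255); fit(ok&(r<.019),"lens"); fit(ok&(np.abs(W[...,0]-.52)<.03)&(np.abs(W[...,1]+.09)<.03),"deck")
    for r in spotter.pinpoint("clip_post",n)[:1]: print(r["p"],r["at"],T.T@(np.array(r["at"])-p)*1e3)
```

```text
9.7 [0.4503 0.015  0.1209] [-0.9959  0.0903  0.0011] [-0.2151  0.1777  1.9015 -0.      1.0635 -1.6955]
scene lens 115 slope [ 0.0122 -0.0171] z 0.020150145237126084
scene deck 420 slope [-0.0049 -0.0001] z 0.019395209603575186
0.48 [0.479, 0.0092, 0.0459] [-29.1623  -3.2008  74.99  ]
side lens 121 slope [ 0.0189 -0.0135] z 0.019299769318245
side deck 333 slope [-0.0056 -0.0037] z 0.018409997810751973
0.42 [0.4737, 0.0102, 0.0461] [-23.7934  -2.6835  74.7963]
```

The lens is level with the deck and flat. I descend beside the post and begin the arc.

Emit:
drive_tool(
  deltas=[
    [[0, 0, 3], [0, 0, 0], 0],
    [[0, 0, 3], [0, 0, 0], 0],
    [[0, 0, 3], [0, 0, 0], 0],
    [[0, 0, 0], [0, 0, 0], 0],
    [[-0.4, 0, 0], [0, 0, 0], 0],
    [[-0.4, 0, 0], [0, 0, 0], 0],
    [[-0.45, 0, 0], [0, 0, 0], 0],
    [[-0.31, 0.08, 0], [0, 0, 5], 0],
    [[-0.31, 0.08, 0], [0, 0, 5], 0],
    [[-0.31, 0.08, 0], [0, 0, 5], 0],
    [[-0.31, 0.08, 0], [0, 0, 5], 0],
    [[-0.31, 0.08, 0], [0, 0, 5], 0],
    [[-0.31, 0.08, 0], [0, 0, 5], 0],
    [[0, 0, 0], [0, 0, 0], 0],
  ],
)

```text
time: 11.65
position: [0.4825, 0.0129, 0.0318]
tool_rot: [0.0, 0.3, 0.954, 0.0]
wrist_force: [0.1, 0.2, -0.2]
grip_width: 0.004
finger_force: 0.2
```

```bash
python3 look.py w5
python3 - <<'E'
from h import *
im,d=optics.camera("side"); a=cv2.resize(im[150:270,190:330,::-1],(420,360),interpolation=2)
b=cv2.imread("pics/w5.png")[:,90:470]; b=cv2.resize(b,(326,360))
cv2.imwrite("pics/c5.png",np.hstack([a,b]))
for r in spotter.pinpoint("clip_post","side")[:1]: print(r)
E
```

```text
11.65 [0.4825 0.0129 0.0318] [0.0002 0.3003 0.9538 0.0001] [ 0.1403  0.1751 -0.2409]
lens 0.66 [ 0.5448  0.1043 -0.0014] [472.1257 232.794 ] [  1.3078 110.5941  33.2166]
clip_post 0.89 [0.488  0.0016 0.0469] [268.1098 293.3572] [-10.9997  -6.1057 -15.1166]
```

View pics/c5.png

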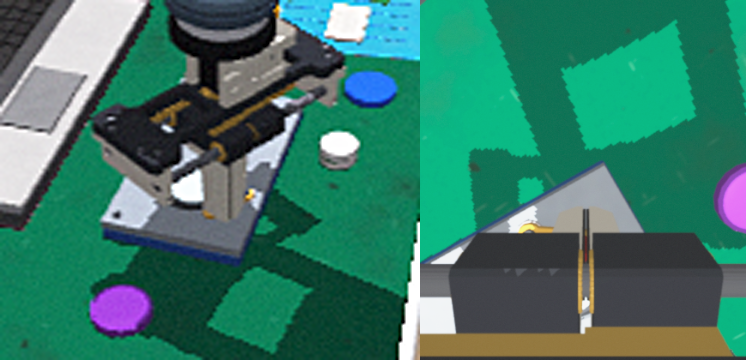

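The clip turns with the fingers (post now about 57°, against the left side of the closed fingertips in the right-hand view). I continue the arc.

Emit:
drive_tool(
  deltas=[
    [[-0.31, 0.08, 0], [0, 0, 5], 0],
    [[-0.31, 0.08, 0], [0, 0, 5], 0],
    [[-0.31, 0.08, 0], [0, 0, 5], 0],
    [[-0.31, 0.08, 0], [0, 0, 5], 0],
    [[-0.31, 0.08, 0], [0, 0, 5], 0],
    [[-0.31, 0.08, 0], [0, 0, 5], 0],
    [[-0.31, 0.08, 0], [0, 0, 5], 0],
    [[-0.31, 0.08, 0], [0, 0, 5], 0],
    [[-0.31, 0.08, 0], [0, 0, 5], 0],
    [[-0.31, 0.08, 0], [0, 0, 5], 0],
    [[-0.31, 0.08, 0], [0, 0, 5], 0],
    [[0, 0, 0], [0, 0, 0], 0],
  ],
)

```text
time: 13.45
position: [0.5061, -0.0105, 0.0315]
tool_rot: [-0.0, 0.708, 0.707, 0.001]
wrist_force: [0.8, 5.9, 0.4]
grip_width: 0.007
finger_force: 2.3
```

```bash
python3 look.py w6
```

```text
13.45 [ 0.5061 -0.0105  0.0315] [-0.0004  0.7076  0.7066  0.0008] [0.7885 5.9233 0.3947]
lens 0.76 [ 0.5435  0.1044 -0.0037] [356.3175  19.9184] [114.8872  37.2269  35.3961]
seat 0.61 [ 0.4117 -0.1107 -0.0022] [138.712 380.217] [-100.3853  -94.2856   33.4681]
clip_post 0.97 [ 0.4976 -0.0237  0.0455] [264.4855 297.3501] [-13.1918  -8.4762 -14.0413]
```

Emit:
drive_tool(
  deltas=[
    [[-0.15, 0, 0], [0, 0, 0], 0],
    [[-0.15, 0, 0], [0, 0, 0], 0],
    [[0, 0, 0], [0, 0, 0], 0],
  ],
)

```text
time: 14.02
position: [0.5061, -0.0111, 0.0315]
tool_rot: [-0.002, 0.708, 0.707, 0.002]
wrist_force: [2.8, 15.6, 1.1]
grip_width: 0.005
finger_force: 7.7
```

The force rises with no motion, so the clip is at its stop. I back off, lift and verify.

Emit:
drive_tool(
  deltas=[
    [[0.8, 0, 0], [0, 0, 0], 0],
    [[1.5, 0, 0], [0, 0, 0], 0],
    [[0, 0, -4], [0, 0, 0], 0],
    [[0, 0, -5], [0, 0, 0], 0],
    [[-4, 0, -5], [0, 0, 0], 0],
    [[-5, 0, 0], [0, 0, 0], 0],
    [[0, 0, 0], [0, 0, 0], 0],
    [[0, 0, 0], [0, 0, 0], 0],
  ],
)

```text
time: 15.02
position: [0.5052, -0.0797, 0.1698]
tool_rot: [-0.001, 0.707, 0.707, -0.0]
wrist_force: [-0.1, -0.0, -1.1]
grip_width: 0.005
finger_force: 0.0
```

```bash
python3 look.py w7
python3 - <<'E'
from h import *
optics.camera("scene")
for t in("tip_tin","flux_jar","tester","battery","wick_reel"):
        for r in spotter.pinpoint(t,"scene")[:1]: print(t,round(r["p"],2),np.array(r["at"]))
E
```

```text
15.025 [ 0.5052 -0.0797  0.1698] [-0.0007  0.7074  0.7069 -0.0002] [-0.0787 -0.0065 -1.1476]
lens 0.89 [ 0.5138 -0.0289  0.0084] [292.7022 131.7108] [ 50.7278   8.7215 161.4078]
seat 0.66 [ 0.5167 -0.025   0.0135] [296.2115 127.5431] [ 54.6339  11.6123 156.3071]
clip_post 0.9 [ 0.5026 -0.0218  0.0424] [279.6198 125.5352] [ 57.8465  -2.5269 127.4277]
clip_post 0.45 [ 0.5155 -0.0266  0.0113] [294.7406 129.2641] [ 53.0313  10.4162 158.5074]
tip_tin 0.62 [ 0.4081 -0.1137  0.0055]
flux_jar 0.74 [0.4018 0.2603 0.0052]
tester 0.78 [0.5663 0.2977 0.0032]
battery 0.58 [ 0.4326 -0.3174 -0.0026]
wick_reel 0.73 [ 0.5186 -0.3208 -0.0023]
```

View pics/w7.png

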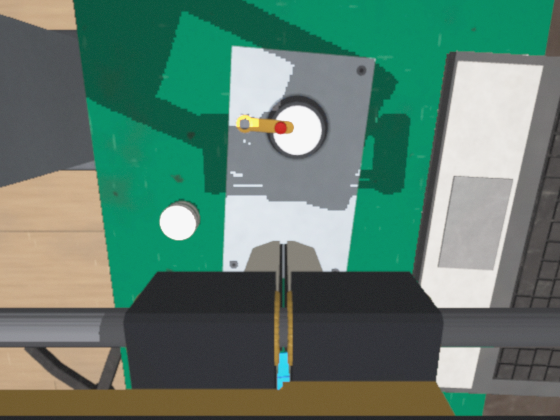

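The view shows the clip from pivot (244,123) through the post (281,128), pointing across the block along -y over the seated lens (298,130). The bystanders have not moved, so I hand in.

```bash
python3 -c "
from bench import env
print(env.close_job())"
```

```text
the job is handed in; nothing more can be done
None
```

The lens sits flat in the recess, the clip is against its stop over it, the bystanders are where they stood, and the job was handed in at about 15 s (no verdict was returned).

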